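# Wedge the rocking drawer box

## Robot

A 7-joint arm with a two-finger parallel gripper is mounted at the origin on a cart in front of the work surface, level with it; the furniture and walls round the work are solid. World frame = base frame: x ahead of the robot, y to its left, z up, the work surface at z = 0. Lengths are in m, angles in rad, forces in N, time in s.
With the tool pointing down it reaches from about 0.4 to 0.85 m from the base axis. Payload 10.4 kg.
Tool frame: the origin (TCP) lies midway between the tips of the shut fingers; the grasp point (between the pads) lies 19 mm behind it; x points along the fingers, z is the direction in which the jaws open and shut, and the axes are right-handed (so a half turn about x gives the same grasp; the last joint's range is limited). The gripper opens to 87 mm and grips with 3 to 60 N. Pads are 19 mm wide; open, the fingers measure 117 mm over their backs; the gripper's body (75 mm by 190 mm) begins 51 mm behind the grasp point.
Start: joints at [1.187, 0.332, -0.065, 1.46, 0.022, 1.35, -0.088], TCP at [0.221, -0.585, 0.223] pointing down, gripper open.
Joint ranges: [-2.6, 2.6], [-0.5, 2.12], [-1.47, 1.34], [0.16, 2.42], [-1.27, 4.41], [0.06, 2.06], [-2.6, 2.6]. Speed limits (rad/s): [2.22, 2.22, 2.79, 2.79, 3.14, 3.14, 3.14].

## Interface

Orientations are given as a unit quaternion [x, y, z, w].
In Python, from bench import r gives the robot as it stands.
- The arm moves only by the shell command python3 -m handwheel 'ROWS'. ROWS is JSON, a list of rows, each a list of 7 numbers: the shift along the tool's x, y, z in mm, then the turn, a rotation vector about the tool's x, y, z in rad, then the finger opening in mm, from 0 to 87. A call has 1 to 8 rows; each row shifts and turns the pose as measured when the row begins, along the tool's axes as they then stand; what a row does not reach is not made up. A row lasts 1/8 s, in which the tool goes at most 62.5 mm and 10.7 degrees, less where a joint would pass 70% of its speed; a pose out of reach is approached as far as the arm can. A call is refused whole if a number of a shift passes 62.5 or a number of a turn 0.188, either way. A call with a gripper value outside its range is refused whole. The fingers move at their own pace and stop on an object; the grip force is fixed at half the most. Time passes only in rows, so rows that do not move let the fingers close. It gives the time, the measured TCP pose, the force and the opening at its end, in the units of the state.
- r.get_state(): the state, without advancing time (a new reading comes with each control period).
- r.camera(name): name is "scene" or "top" or "wrist"; returns the picture (384x512x3 uint8, red, green, blue); there is no depth.
- r.get_calibration(name): a dict with "K" (3x3 intrinsics, pixels), "distortion" ([k1, k2, p1, p2, k3] as OpenCV has them; the pictures are not rectified), "world_from_camera" (4x4, takes a point from camera to world coordinates). Camera axes: x right, y up, looking along -z (the intrinsics and any distortion apply to the point x, -y, -z); pixel columns grow to the right and rows downward; lengths in m; the calibration is good to about 2 mm. A picture is of the moment at which its call begins: read the wrist's pose just before it. get_calibration takes no time and is no camera call; for the wrist camera it gives the pose at the moment of the call.
- r.close_job(): hands the job in, once; it reports no verdict.
The state is a dict: "t": time; "joint_pos": joint angles; "joint_velocities": joint speeds; "joint_efforts": joint torques, N m; "tool_pos": TCP position; "ee_rot": TCP orientation; "wrist_force": force on the tool from outside, world axes, zero at the start; "wrist_torque": the same for the moment, N m; "finger_gap": finger opening in m.
Only numpy, scipy, OpenCV 4.12 (cv2) and the standard library are available. Lean on these libraries where they do the work, as an engineer would, in place of code of your own. Each camera call takes 0.05 s, during which the arm holds its last target.

## Task

The little parts drawer box rocks because its front left foot, the one nearest the wedge, is too short. Leaving everything flat on the desk and pinching or lifting nothing, push the wooden wedge, thin edge first, under that short foot until the box stands level and no longer rocks, without shoving the box out of its place or disturbing the other things. Then press down with the fingertips on top of the box, right above the short foot, about as firmly as a person tests a table (some 10 N, no more than 20 N), and finish while still pressing there; the box must not give under the press.

Things in the scene. Friction and masses are not known exactly. Their poses are not given: they have to be found in the camera images.
- drawer_box: Loose grey parts box, about 1.5 kg, 130 (x) x 220 (y) mm, flat top 92 mm and underside 24 mm over the desk. Origin: centre of footprint at desk level; -x is the drawer side, facing the robot, +y its left. Round feet (24 mm) at x +-45, y +-88 mm; the one at -45, +88 is short. Left alone it stands level on the other three; 2 to 3 N down above the short foot rocks it until that foot meets the desk.
- short_foot_sole (a point): Centre of the underside of the short front left foot, a rubber pad of 24 mm diameter on a steel screw that keeps its length; its height over the desk is the gap to fill, 6 to 10 mm, different each time.
- press_spot (a point): The place to press: on the flat top of the drawer box straight above the short foot, 22 mm in from the left side and 20 mm in from the front edge.
- wedge: Plain wooden wedge, 60 g, flat on the desk left of the box, 90 (x) x 60 (y) mm. Origin: centre of its underside. Thin edge at x = +45 mm (2 mm high), toward the short foot; upright butt at x = -45 mm (20 mm high); top slopes evenly. It slides freely until it meets the foot and is tight when about 3 to 5 N are felt; forced on, it shoves the box along.
- stapler: Desk stapler lying near the work, 136 x 30 mm, 49 mm high; leave alone. Origin: centre of its underside, long along own y.
- tape_roll: Roll of masking tape lying flat, 104 mm diameter, 25 mm high; leave alone. Origin: centre of its underside.
- memory_stick: Memory stick lying flat, 17 x 52 x 8 mm; leave alone. Origin: centre of its underside.
- eraser: Eraser, 18 x 42 x 11 mm; leave alone. Origin: centre of its underside.
Mind the look-alikes: they are no part of the job. Several things have the shape of the wedge; the one meant has the colours described above.

How it is judged:
On the way:
1. the thin end of the wedge is under the short foot (x of short_foot_sole in the frame of wedge between -0.04 and 0.044 m and y of short_foot_sole in the frame of wedge between -0.027 and 0.027 m), for 0.2 s.
At the end, for the whole second after the job is handed in: Wedge flat on the desk, short foot's centre over it (within 27 mm of its centre line), untouched; fingers press the box top with 6 to 25 N within 35 mm of the press spot, and under that press the box is level within 0.02 rad, still, and within 25 mm of where it stood (all of step 1 and angle between drawer_box's own z axis and vertical below 0.02 rad and height (world z) of wedge below 0.006 m and angle between wedge's own z axis and vertical below 0.05 rad and distance of drawer_box from where it was at the start of the episode below 0.025 m and contact force between the fingers and drawer_box between 6 and 25 N and contact force between the fingers and wedge below 0.3 N and horizontal distance between the grasp point and press_spot below 0.035 m and z of the grasp point in the frame of drawer_box above 0.09 m and linear speed of drawer_box below 0.02 m/s); the arm keeps its last pose, push and grip.
It fails at once if the wedge is lifted or tipped (height (world z) of wedge above 0.012 m or angle between wedge's own z axis and vertical above 0.2 rad).
It fails at once if the drawer box is lifted or tipped far (height (world z) of drawer_box above 0.015 m or angle between drawer_box's own z axis and vertical above 0.16 rad).
It fails at once if the drawer box is shoved more than 40 mm (distance of drawer_box from where it was at the start of the episode above 0.04 m).
It fails at once if the box is pressed with more than 40 N (contact force between the fingers and drawer_box above 40 N).
It fails at once if the stapler, tape roll, memory stick or eraser is disturbed (distance of any of stapler, tape_roll, memory_stick, eraser from where it was at the start of the episode above 0.02 m).
It also fails if it takes over 42 s, if anything falls off the work surface, if the arm or the gripper's body presses on something with over 40 N, if the wrist force passes 120 N, or if a joint passes its speed limit or range.

## Working session

There is one attempt and no reset: what is moved stays moved. The work goes in short steps, Python scripts to look and compute and a shell command to move; the robot and the scene stay as the last step left them, time stands still between calls to the robot, and variables do not carry over. Pictures are saved under pics/ and viewed, and the job is handed in when it is done.

```bash
ls; mkdir -p pics
python3 - <<'E'
from bench import r
import cv2
s=r.get_state()
for k in s: print(k,s[k])
for n in("scene","top"):
    c=r.get_calibration(n); print(n,c)
    cv2.imwrite(f"pics/{n}0.png",r.camera(n)[:,:,::-1])
E
```

```text
pics
t 0.0
joint_pos [ 1.18745473  0.33285867 -0.06470178  1.46093733  0.02165693  1.34990341
 -0.0885367 ]
joint_velocities [ 1.34340172e-03 -1.53815656e-03  1.31383311e-03  8.15848012e-05
  1.20897487e-03  9.17573909e-04 -3.15706903e-04]
joint_efforts [-4.06996821e-05 -6.23263264e+01  2.41140352e-02 -3.89889050e+01
 -6.14948594e-02  3.99262388e-02  1.68557849e-04]
tool_pos [ 0.22044612 -0.58441988  0.22176412]
ee_rot [ 0.4024392   0.58201812 -0.40194441  0.58115255]
wrist_force [-0.32484    -0.21220811  0.90327434]
wrist_torque [-0.04420701 -0.00519619  0.01320584]
finger_gap 0.08691512701133183
scene {'K': array([[459.99456901,   0.        , 257.16455245],
       [  0.        , 459.99456901, 198.17617515],
       [  0.        ,   0.        ,   1.        ]]), 'distortion': array([0.04835294, 0.        , 0.        , 0.        , 0.        ]), 'world_from_camera': array([[-0.69492311,  0.44168459, -0.56744744, -0.24830475],
       [-0.71905488, -0.43393459,  0.54282671,  0.74585956],
       [-0.00647688,  0.78524868,  0.61914664,  0.97195718],
       [ 0.        ,  0.        ,  0.        ,  1.        ]])}
top {'K': array([[410.63922495,   0.        , 259.8568111 ],
       [  0.        , 410.63922495, 194.75466156],
       [  0.        ,   0.        ,   1.        ]]), 'distortion': array([-0.08058594,  0.        ,  0.        ,  0.        ,  0.        ]), 'world_from_camera': array([[ 0.01521345,  0.99377032, -0.11040426,  0.43053065],
       [-0.99981733,  0.01384178, -0.01317991, -0.03116022],
       [-0.01156961,  0.11058461,  0.99379937,  1.16791501],
       [ 0.        ,  0.        ,  0.        ,  1.        ]])}
```

View pics/scene0.png

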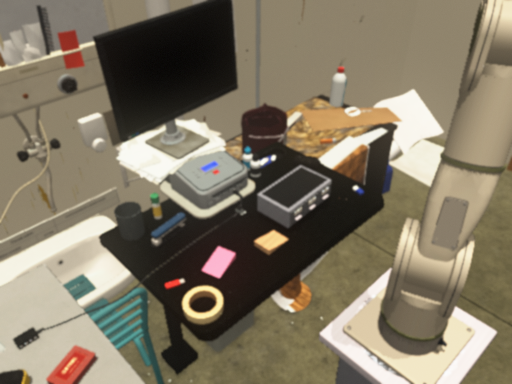

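View pics/top0.png

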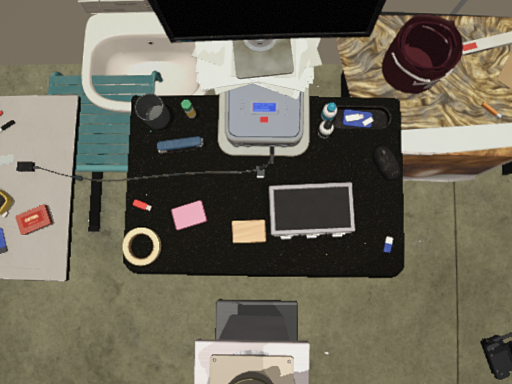

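The wooden wedge candidates are the plain wood block at about (248,231) and the pink wedge-shaped pad at (188,215). The description picks the wood one. I'll check it in a close crop.

Run:
```python
import cv2
a=cv2.imread("pics/top0.png")[170:280,160:370]
cv2.imwrite("pics/topc.png",cv2.resize(a,None,fx=3.8,fy=3.8,interpolation=cv2.INTER_CUBIC))
a=cv2.imread("pics/scene0.png")[150:290,190:350]
cv2.imwrite("pics/scenec.png",cv2.resize(a,None,fx=4,fy=4,interpolation=cv2.INTER_CUBIC))
```

```text
(no output)
```

View pics/topc.png

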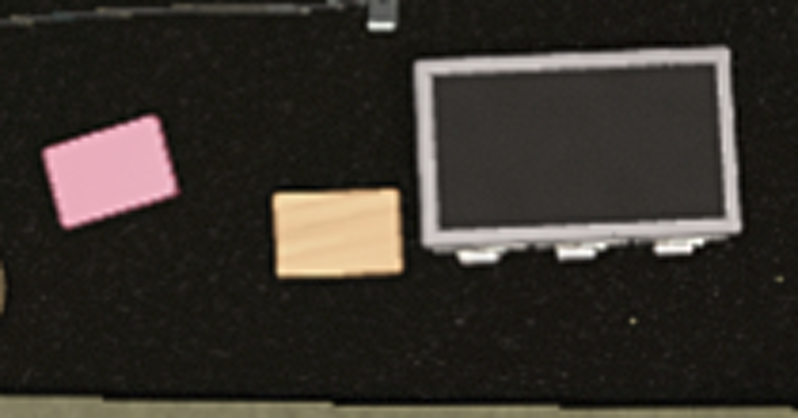

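View pics/scenec.png

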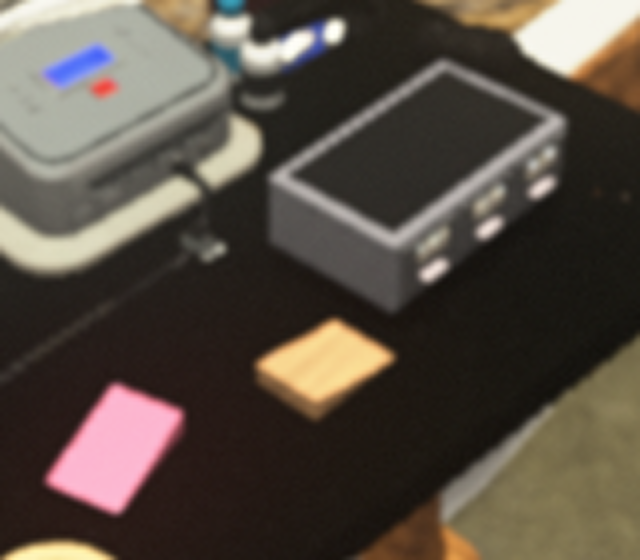

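The crop shows the wood wedge at crop (338,233): its tall butt is on the left and its thin edge points right, toward the box's lower-left corner. Pink is a decoy. Next I'll fit the poses.

```bash
cat > h.py <<'E'
import numpy as np,cv2
from bench import r
from scipy.optimize import least_squares
from scipy.spatial.transform import Rotation as R
def proj(n,P,c=None):
    c=c or r.get_calibration(n);T=np.linalg.inv(c["world_from_camera"])
    p=np.atleast_2d(P)@T[:3,:3].T+T[:3,3]; p=p*[1,-1,-1]
    return cv2.projectPoints(p.reshape(-1,1,3),np.zeros(3),np.zeros(3),c["K"],c["distortion"])[0].reshape(-1,2)
def pl(L,q):
    c,s=np.cos(q[2]),np.sin(q[2]);L=np.array(L,float)
    return np.c_[q[0]+c*L[:,0]-s*L[:,1],q[1]+s*L[:,0]+c*L[:,1],L[:,2]]
def fit(obs,q0):
    # obs: list of (cam,local pts,px)
    f=lambda q:np.concatenate([(proj(n,pl(L,q))-p).ravel() for n,L,p in obs])
    s=least_squares(f,q0);return s.x,np.abs(s.fun).max()
E
python3 - <<'E'
from h import *
t=lambda a:np.array(a)/3.8+[160,170]
s=lambda a:np.array(a)/4+[190,150]
B=[[.065,.11,.092],[.065,-.11,.092],[-.065,-.11,.092],[-.065,.11,.092]]
pb=t([(416,61),(729,47),(741,233),(424,246)])
sb=s([(268,178),(445,60),(566,120),(394,243)])
W=[[-.045,-.03,.02],[-.045,.03,.02],[.045,.03,.002],[.045,-.03,.002]]
# wedge x -> world -y ; wedge y -> world +x
pw=t([(276,278),(273,194),(400,189),(403,271)])
sw=s([(315,405),(257,366),(336,319),(396,357)])
# identify scene corners by projection
for nm,L,p,q,q0 in(("box",B,pb,sb,[.5,-.05,0]),("wedge",W,pw,sw,[.45,.05,-1.57])):
    a=fit([("top",L,p)],q0);print(nm,a)
    print(np.round(proj("scene",pl(L,a[0]))-q,1).tolist())
    print(np.round(q,1).tolist())
    print('both',fit([("top",L,p),("scene",L,q)],a[0]))
    if nm=="box": bq=a[0];print('foot',pl([[-.045,.088,.092]],bq))
    else:
        d=pl([[-.045,.088,0]],bq)[0,:2]-a[0][:2];y=a[0][2]
        print('foot in wedge',np.array([[np.cos(y),np.sin(y)],[-np.sin(y),np.cos(y)]])@d)
E
```

```text
box (array([ 0.51572436, -0.15460926,  0.05629   ]), np.float64(0.3381502802333216))
[[0.1, -0.8], [-0.2, -0.6], [1.0, -0.5], [0.7, 1.0]]
[[257.0, 194.5], [301.2, 165.0], [331.5, 180.0], [288.5, 210.8]]
both (array([ 0.51600916, -0.1541403 ,  0.05480555]), np.float64(0.9703996058136681))
foot [[ 0.46584473 -0.06928035  0.092     ]]
wedge (array([ 0.45533792,  0.01295365, -1.50767387]), np.float64(0.7307982405594657))
[[0.8, -1.1], [0.1, -0.9], [-0.1, 0.3], [-0.2, -0.4]]
[[268.8, 251.2], [254.2, 241.5], [274.0, 229.8], [289.0, 239.2]]
both (array([ 0.45502064,  0.01359646, -1.51084551]), np.float64(0.9332570990765703))
foot in wedge [0.08273301 0.00529852]
```

```bash
cat > plan.py <<'E'
import sys
from h import *
def plan(tx,ty,tz,yaw):
    # desired: tool x down; tool z at yaw in world xy
    s=r.get_state();C=R.from_quat(s["ee_rot"])
    x=np.array([0,0,-1.]);z=np.array([np.cos(yaw),np.sin(yaw),0]);y=np.cross(z,x)
    best=min((R.from_matrix(np.c_[x,sg*y,sg*z]) for sg in(1,-1)),key=lambda T:(C.inv()*T).magnitude())
    d=np.array([tx,ty,tz])-s["tool_pos"]
    print("t",round(s["t"],2),"pos",np.round(s["tool_pos"],4),"f",np.round(s["wrist_force"],2),"gap",round(s["finger_gap"],4))
    print("axes\n",np.round(C.as_matrix(),3));print("shift tool mm",np.round(C.inv().apply(d)*1000,1),"turn",np.round((C.inv()*best).as_rotvec(),3))
if __name__=="__main__": plan(*map(float,sys.argv[1:]))
E
python3 plan.py .46 .1 .2 0.06
```

```text
t 0.1 pos [ 0.2205 -0.5845  0.2219] f [ 0.09  0.53 -0.06] gap 0.0871
axes
 [[-0.001  0.936  0.353]
 [ 0.001  0.353 -0.936]
 [-1.    -0.    -0.001]]
shift tool mm [  22.5  465.7 -555.8] turn [-1.27e+00 -1.00e-03 -1.00e-03]
```

```bash
python3 -m handwheel '[[0,38,-45,-0.18,0,0,20],[0,46,-38,-0.18,0,0,20],[0,51,-29,-0.18,0,0,20],[0,56,-19,-0.18,0,0,20],[0,58,-9,-0.18,0,0,20],[0,58,2,-0.18,0,0,20],[0,57,12,-0.18,0,0,20],[0,55,22,0,0,0,20]]'; python3 plan.py .46 .1 .2 0.06
```

```text
t: 1.1
tool_pos: [0.3698, -0.1267, 0.2189]
ee_rot: [-0.03, 0.708, 0.031, 0.705]
wrist_force: [1.3, -0.3, 0.5]
finger_gap: 0.0214
t 1.1 pos [ 0.3698 -0.1267  0.2189] f [ 1.35 -0.28  0.5 ] gap 0.0214
axes
 [[-0.004 -0.086  0.996]
 [ 0.002  0.996  0.086]
 [-1.     0.003 -0.004]]
shift tool mm [ 19.1 218.  109.4] turn [ 0.026 -0.004 -0.003]
```

```bash
python3 -m handwheel '[[3,55,27,0.026,-0.004,-0.003,20],[3,55,27,0,0,0,20],[3,55,27,0,0,0,20],[3,52,27,0,0,0,20]]'; python3 plan.py .4575 .095 .009 0.06
python3 - <<'E'
from h import *
c=r.get_calibration("wrist");im=r.camera("wrist");cv2.imwrite("pics/w1.png",im[:,:,::-1])
cv2.imwrite("pics/t1.png",r.camera("top")[:,:,::-1])
E
```

```text
t: 1.6
tool_pos: [0.4636, 0.1024, 0.207]
ee_rot: [-0.022, 0.706, 0.019, 0.708]
wrist_force: [0.9, -0.6, -0.7]
finger_gap: 0.0201
t 1.6 pos [0.4636 0.1024 0.207 ] f [ 0.94 -0.58 -0.75] gap 0.0201
axes
 [[ 0.003 -0.058  0.998]
 [-0.004  0.998  0.058]
 [-1.    -0.004  0.003]]
shift tool mm [198.1  -6.3  -7.1] turn [-0.002  0.003  0.004]
```

View pics/w1.png

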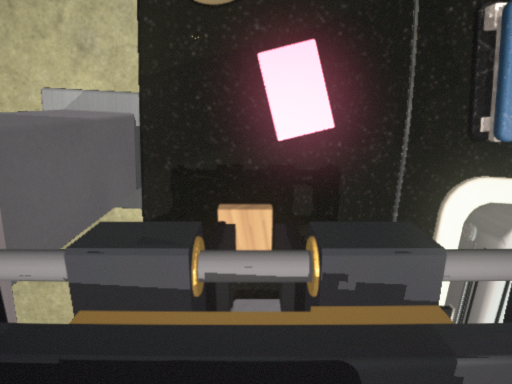

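Wrist view: the wedge's butt edge runs from (218,205) to (272,205), and the pink decoy is at (297,90). I'll check this against the fit.

```bash
python3 - <<'E'
from h import *
print(proj("wrist",pl([[-.045,-.03,.02],[-.045,.03,.02]],[.455,.0136,-1.51])))
E
python3 -m handwheel '[[50,-1,-2,0,0,0,20],[50,-1,-2,0,0,0,20],[48,-1,-2,0,0,0,20]]'; python3 plan.py .4575 .095 .009 0.06
```

```text
[[212.98157905 213.38545732]
 [268.39086983 213.62277802]]
t: 2.08
tool_pos: [0.4605, 0.1039, 0.0571]
ee_rot: [-0.023, 0.704, 0.024, 0.709]
wrist_force: [0.3, -0.9, 0.0]
finger_gap: 0.0201
t 2.08 pos [0.4605 0.1039 0.0571] f [ 0.35 -0.93  0.02] gap 0.0201
axes
 [[ 0.008 -0.066  0.998]
 [ 0.002  0.998  0.066]
 [-1.     0.001  0.008]]
shift tool mm [48.1 -8.7 -3.9] turn [ 0.006  0.008 -0.001]
```

```bash
python3 -m handwheel '[[26,-4,-1,0.006,0.008,0,20],[22,-5,-1,0,0,0,20],[0,0,0,0,0,0,20]]'; python3 plan.py .458 .07 .009 0.06
python3 - <<'E'
from h import *
im=r.camera("scene")[150:290,190:350];cv2.imwrite("pics/s2.png",cv2.resize(im[:,:,::-1],None,fx=4,fy=4,interpolation=cv2.INTER_CUBIC))
im=r.camera("wrist");cv2.imwrite("pics/w2.png",im[:,:,::-1])
E
```

```text
t: 2.45
tool_pos: [0.4552, 0.0924, 0.0038]
ee_rot: [-0.021, 0.71, 0.021, 0.704]
wrist_force: [0.0, -0.6, 0.6]
finger_gap: 0.0196
t 2.45 pos [0.4552 0.0924 0.0038] f [ 0.03 -0.58  0.55] gap 0.0196
axes
 [[-0.009 -0.06   0.998]
 [-0.     0.998  0.06 ]
 [-1.     0.    -0.009]]
shift tool mm [ -5.2 -22.6   1.5] turn [-0.    -0.009 -0.   ]
```

View pics/s2.png

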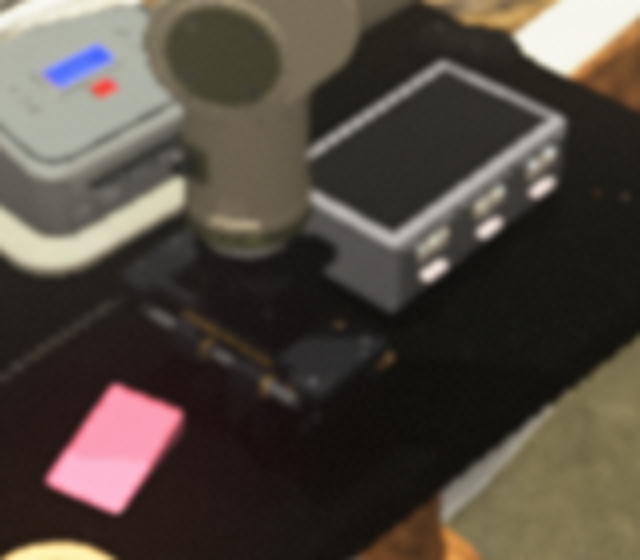

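View pics/w2.png

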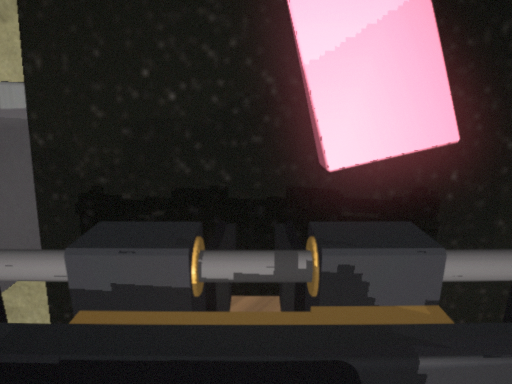

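Scene view: the fingers are behind the butt, with the box undisturbed at (394,243). The wrist view shows the wedge between the fingers at (255,303). Now I'll push gently along tool -y.

```bash
python3 -m handwheel '[[-3,-11,1,0,-0.009,0,20],[0,-11,1,0,0,0,20],[0,-9,0,0,0,0,20],[0,-9,0,0,0,0,20],[0,-9,0,0,0,0,20],[0,0,0,0,0,0,20]]'; python3 plan.py .46 .04 .007 0.06
```

```text
t: 3.3
tool_pos: [0.4642, 0.0401, 0.0116]
ee_rot: [-0.021, 0.704, 0.02, 0.71]
wrist_force: [0.1, -0.1, -0.3]
finger_gap: 0.0201
t 3.3 pos [0.4642 0.0401 0.0116] f [ 0.09 -0.07 -0.31] gap 0.0201
axes
 [[ 0.009 -0.058  0.998]
 [-0.     0.998  0.058]
 [-1.    -0.001  0.009]]
shift tool mm [ 4.6  0.1 -4.2] turn [-0.002  0.009  0.001]
```

```bash
python3 -m handwheel '[[4,-5,-3,0,0.009,0,20],[1,-5,-1,0,0,0,20],[0,-4,0,0,0,0,20],[0,0,0,0,0,0,20]]'; python3 plan.py .46 .04 .007 0.06
python3 - <<'E'
from h import *
cv2.imwrite("pics/w3.png",r.camera("wrist")[:,:,::-1])
im=r.camera("top")[170:280,160:370];cv2.imwrite("pics/t3.png",cv2.resize(im[:,:,::-1],None,fx=3.8,fy=3.8,interpolation=cv2.INTER_CUBIC))
E
```

```text
t: 3.8
tool_pos: [0.4606, 0.0257, 0.0061]
ee_rot: [-0.021, 0.707, 0.021, 0.706]
wrist_force: [0.0, 0.2, -0.3]
finger_gap: 0.0201
t 3.8 pos [0.4606 0.0257 0.0061] f [ 0.02  0.24 -0.35] gap 0.0201
axes
 [[-0.001 -0.059  0.998]
 [-0.     0.998  0.059]
 [-1.    -0.    -0.001]]
shift tool mm [-0.9 14.3  0.2] turn [-0.001 -0.001  0.   ]
```

View pics/w3.png

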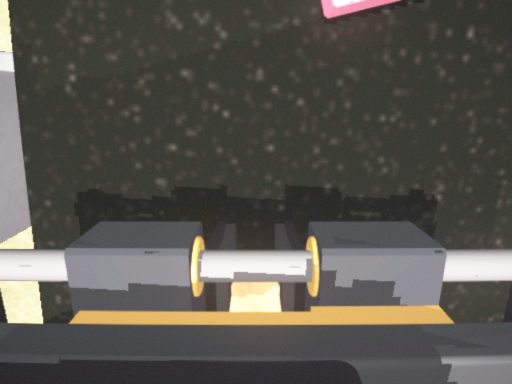

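View pics/t3.png

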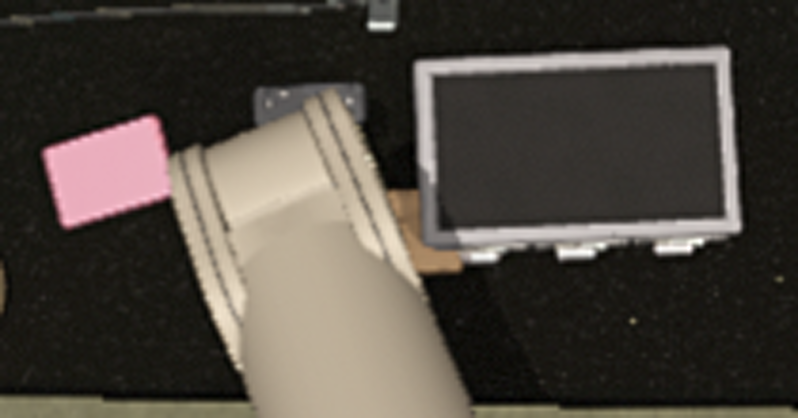

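Top view: the wedge is straight and its front corner is now at crop (463,270), having gone under the box corner. The box hasn't moved. I'll take smaller steps now and watch the force.

```bash
for i in 1; do :; done; python3 -m handwheel '[[0,-3,0,0,0,0,20],[0,-2,0,0,0,0,20]]'; python3 -m handwheel '[[0,-3,0,0,0,0,20],[0,-2,0,0,0,0,20]]'
```

```text
t: 4.15
tool_pos: [0.461, 0.0212, 0.0062]
ee_rot: [-0.021, 0.707, 0.021, 0.707]
wrist_force: [-0.4, -0.3, -0.6]
finger_gap: 0.0198
t: 4.4
tool_pos: [0.4611, 0.0183, 0.0062]
ee_rot: [-0.021, 0.707, 0.023, 0.707]
wrist_force: [-1.7, 8.2, -0.1]
finger_gap: 0.0204
```

```bash
python3 -m handwheel '[[0,-2,0,0,0,0,20],[0,-1,0,0,0,0,20]]'
```

```text
t: 4.65
tool_pos: [0.4611, 0.0181, 0.0063]
ee_rot: [-0.02, 0.707, 0.025, 0.707]
wrist_force: [0.2, 3.4, 0.1]
finger_gap: 0.0199
```

It's tight: the force peaked at 8 N and settled at 3.4 N. I'll check whether the box moved.

Run:
```python
from h import *
a0=cv2.imread("pics/top0.png");s0=cv2.imread("pics/scene0.png")
a=r.camera("top")[:,:,::-1].copy();s=r.camera("scene")[:,:,::-1].copy()
def sh(i,j,x0,y0,x1,y1):
    f=lambda k:cv2.cvtColor(k[y0:y1,x0:x1],cv2.COLOR_BGR2GRAY).astype(np.float32)
    return cv2.phaseCorrelate(f(i),f(j),cv2.createHanningWindow((x1-x0,y1-y0),cv2.CV_32F))
print(sh(a0,a,285,178,360,245),sh(s0,s,285,160,340,230))
im=s[150:290,190:350];cv2.imwrite("pics/s4.png",cv2.resize(im,None,fx=4,fy=4,interpolation=cv2.INTER_CUBIC))
print(r.get_state()["wrist_force"])
```

```text
((0.6378509592045276, -0.05025499845434922), 0.973231162318477) ((0.2789852182622887, -0.3641644027303883), 0.8109296118771588)
[-1.7387666   6.60464119  1.63626709]
```

View pics/s4.png

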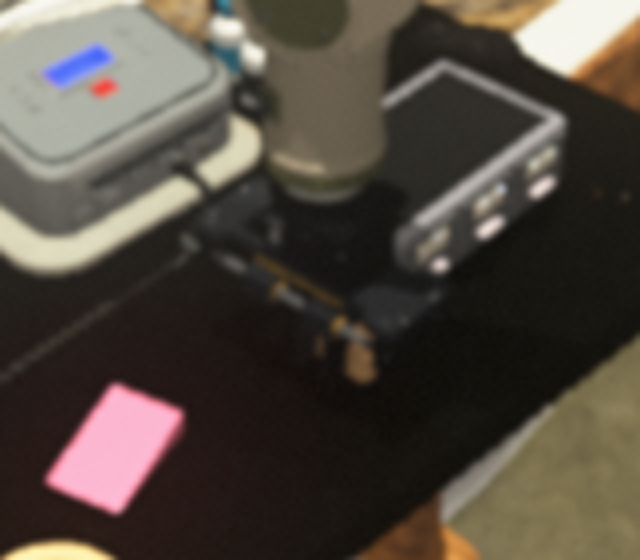

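The wedge is tight, and the box has moved at most 1.6 mm. Next I'll back off, raise, and look.

```bash
python3 -m handwheel '[[0,15,0,0,0,0,20],[-5,30,0,0,0,0,20],[-60,20,0,0,0,0,0],[-60,0,0,0,0,0,0],[-30,0,0,0,0,0,0]]'; python3 plan.py .4665 -.070 .13 0.06
python3 - <<'E'
from h import *
a0=cv2.imread("pics/top0.png");s0=cv2.imread("pics/scene0.png")
a=r.camera("top")[:,:,::-1].copy();s=r.camera("scene")[:,:,::-1].copy()
def sh(i,j,x0,y0,x1,y1):
    f=lambda k:cv2.cvtColor(k[y0:y1,x0:x1],cv2.COLOR_BGR2GRAY).astype(np.float32)
    return cv2.phaseCorrelate(f(i),f(j),cv2.createHanningWindow((x1-x0,y1-y0),cv2.CV_32F))
print(sh(a0,a,285,178,360,245),sh(s0,s,285,160,340,230))
im=s[150:290,190:350];cv2.imwrite("pics/s5.png",cv2.resize(im,None,fx=4,fy=4,interpolation=cv2.INTER_CUBIC))
im=a[170:280,160:370];cv2.imwrite("pics/t5.png",cv2.resize(im,None,fx=3.8,fy=3.8,interpolation=cv2.INTER_CUBIC))
E
```

```text
t: 5.38
tool_pos: [0.4549, 0.0858, 0.1634]
ee_rot: [-0.021, 0.709, 0.025, 0.705]
wrist_force: [0.7, -0.3, -0.1]
finger_gap: 0.0022
t 5.38 pos [0.4549 0.0858 0.1634] f [ 0.71 -0.29 -0.15] gap 0.0022
axes
 [[-0.006 -0.065  0.998]
 [ 0.006  0.998  0.065]
 [-1.     0.006 -0.005]]
shift tool mm [  32.4 -156.5    1.6] turn [ 0.005 -0.005 -0.006]
((0.6635949364184199, -0.07473934683600447), 0.9726775474018521) ((0.3096177092185499, -0.3264780383327235), 0.8949882357208817)
```

View pics/s5.png

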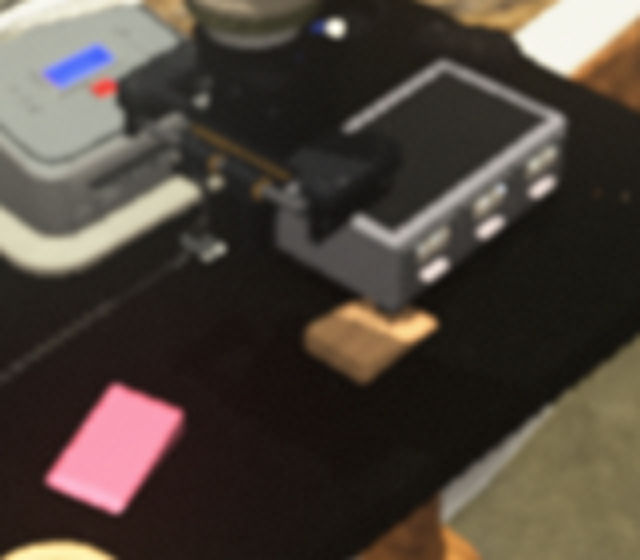

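View pics/t5.png

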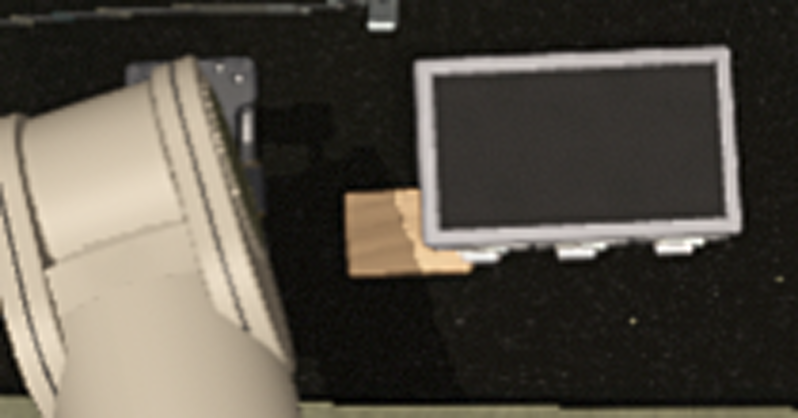

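Both views show the wedge lying flat and straight under the front-left corner (butt at crop x≈347 in the top view), with the box in place. Moving over the press spot.

```bash
python3 -m handwheel '[[0,-50,0,0.005,-0.005,-0.006,0],[0,-50,0,0,0,0,0],[10,-46,0,0,0,0,0],[15,-10,0,0,0,0,0],[0,0,0,0,0,0,0]]'; python3 plan.py .4665 -.0705 .096 0.06
```

```text
t: 6.1
tool_pos: [0.4648, -0.0719, 0.1357]
ee_rot: [-0.023, 0.707, 0.021, 0.707]
wrist_force: [-0.1, 0.3, 0.2]
finger_gap: 0.0003
t 6.1 pos [ 0.4648 -0.0719  0.1357] f [-0.07  0.28  0.18] gap 0.0003
axes
 [[ 0.001 -0.062  0.998]
 [-0.002  0.998  0.062]
 [-1.    -0.002  0.001]]
shift tool mm [39.7  1.3  1.7] turn [0.002 0.001 0.002]
```

```bash
python3 -m handwheel '[[18,1,1,0,0,0,0],[15,0,0,0,0,0,0],[4,0,0,0,0,0,0],[0,0,0,0,0,0,0]]'
```

```text
t: 6.6
tool_pos: [0.4659, -0.0667, 0.0962]
ee_rot: [-0.024, 0.707, 0.024, 0.707]
wrist_force: [0.5, 0.1, 0.2]
finger_gap: 0.0006
```

```bash
python3 -m handwheel '[[0,0,0,0,0,0,0]]'
```

```text
t: 6.72
tool_pos: [0.4661, -0.0665, 0.0965]
ee_rot: [-0.025, 0.706, 0.024, 0.707]
wrist_force: [0.2, -0.5, -0.5]
finger_gap: 0.0002
```

```bash
python3 -m handwheel '[[2,-4,0,0,0,0,0],[0,0,0,0,0,0,0]]'
```

```text
t: 6.98
tool_pos: [0.4668, -0.0711, 0.095]
ee_rot: [-0.025, 0.706, 0.023, 0.707]
wrist_force: [-0.5, -0.1, -0.2]
finger_gap: 0.0004
```

```bash
python3 -m handwheel '[[2,0,0,0,0,0,0]]'
```

```text
t: 7.1
tool_pos: [0.467, -0.0713, 0.0931]
ee_rot: [-0.025, 0.706, 0.023, 0.708]
wrist_force: [0.8, -0.5, -0.3]
finger_gap: 0.0003
```

```bash
python3 -m handwheel '[[2,0,0,0,0,0,0]]'; python3 -m handwheel '[[0,0,0,0,0,0,0]]'
```

```text
t: 7.22
tool_pos: [0.467, -0.0712, 0.0921]
ee_rot: [-0.025, 0.706, 0.023, 0.707]
wrist_force: [-13.7, 2.2, 32.3]
finger_gap: 0.0006
t: 7.35
tool_pos: [0.467, -0.0713, 0.0926]
ee_rot: [-0.025, 0.706, 0.023, 0.707]
wrist_force: [-0.8, -0.4, 0.4]
finger_gap: 0.0003
```

The first touch peaked near 32 N because the contact is stiff, so I'll approach in finer steps.

```bash
python3 -m handwheel '[[0.5,0,0,0,0,0,0]]'; python3 -c "
from h import *
for i in range(3):
    r.camera('top'); s=r.get_state(); print(s['t'],s['tool_pos'],s['wrist_force'])"
```

```text
t: 7.48
tool_pos: [0.4671, -0.0712, 0.0924]
ee_rot: [-0.025, 0.706, 0.023, 0.707]
wrist_force: [-3.0, 0.4, 8.5]
finger_gap: 0.0005
7.525 [ 0.4670259  -0.07123475  0.09237749] [-2.81430598  1.0130883   8.46915126]
7.575 [ 0.46705446 -0.07126768  0.09240778] [-3.33213049  0.1377798   7.71772877]
7.625 [ 0.46705906 -0.07123378  0.09240134] [-4.0013579   0.68525764  8.61672623]
```

Run:
```python
from h import *
a0=cv2.imread("pics/top0.png");s0=cv2.imread("pics/scene0.png")
a=r.camera("top")[:,:,::-1].copy();s=r.camera("scene")[:,:,::-1].copy()
im=s[150:290,190:350];cv2.imwrite("pics/s6.png",cv2.resize(im,None,fx=4,fy=4,interpolation=cv2.INTER_CUBIC))
im=a[170:280,160:370];cv2.imwrite("pics/t6.png",cv2.resize(im,None,fx=3.8,fy=3.8,interpolation=cv2.INTER_CUBIC))
for i in range(10): r.camera("top")
q=r.get_state();print(q['t'],q['tool_pos'],q['wrist_force'])
```

```text
8.225 [ 0.4670414  -0.07123902  0.09239674] [-3.88987817 -1.07749737  8.47072297]
```

View pics/s6.png

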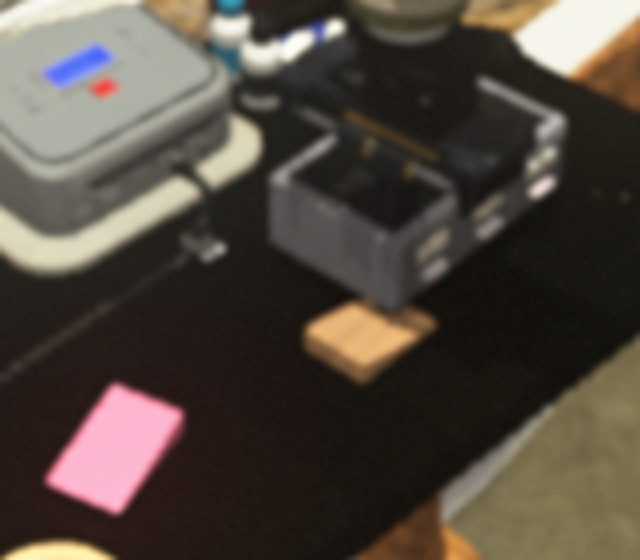

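View pics/t6.png

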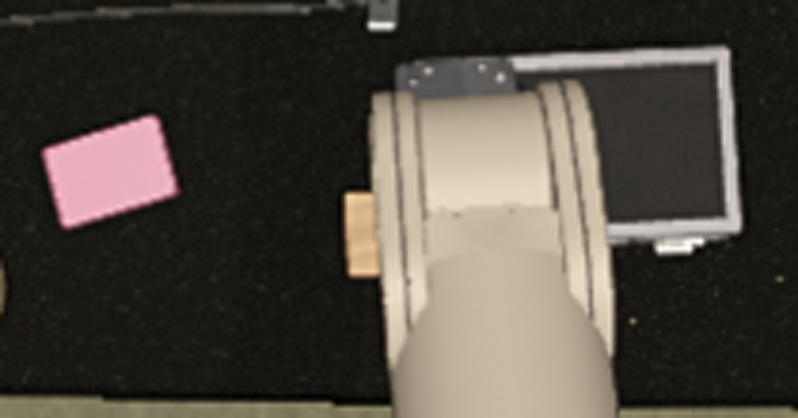

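Both views show the wedge unmoved (scene crop 305–437, as before the press) and the box corner unchanged at (394,308). The press is steady at about 8.5 N and the tip isn't sinking. Handing in.

```bash
python3 -c "
from bench import r
print(r.close_job()); s=r.get_state(); print(s['t'],s['tool_pos'],s['wrist_force'])"
```

```text
the job is handed in; nothing more can be done
None
the job is handed in; nothing more can be done
```

I pushed the wooden wedge, thin edge first, under the short front left foot until it was tight. Then I pressed on the box top above that foot and handed the job in while still pressing; no verdict was reported.

**Wedge:** it moved about 50 mm and stopped against the foot. The force peaked at 8 N and read 3.4 to 6.6 N after that, so slightly more than the 3 to 5 N described. From the image fit, I put the foot about 33 mm ahead of the wedge's centre and 5 mm off its centre line. The foot itself was never seen directly. The last pictures show the wedge flat, straight and clear of the fingers.

**Box:** the pictures put its shift at about 1.7 mm.

**Final press:** about 8.5 N downward with some 4 N sideways, so a little under the suggested 10 N. It stayed steady for 0.75 s about 1 mm from the estimated press spot, and the fingertip held at 92.4 mm without sinking. I didn't measure the box's tilt directly; I took it as level because it didn't give under the press.

**What went less well:**
- The first touch on the box top spiked to about 32 N downward (35 N in all). That is over the 20 N you set but under the 40 N failure limit. I eased off and pressed again in finer steps; nothing had visibly moved.
- The close wrist view put the wedge's butt about 8 mm from where the overhead and scene fit had it. I relied on the fit, and the contact distance later agreed with it.

I didn't measure the stapler, tape roll, memory stick and eraser again at the end; the arm stayed away from them.

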